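# Push the loaded case home into the corner stop

### The arm

A 6-joint arm with a two-finger parallel gripper is mounted at the origin on a cart in front of the work surface, level with it; the furniture and walls round the work are solid. World frame = base frame: x ahead of the robot, y to its left, z up, the work surface at z = 0. Lengths are in m, angles in rad, forces in N, time in s.
With the tool pointing down it reaches from about 0.35 to 0.975 m from the base axis. Payload 4.9 kg.
Tool frame: the origin (TCP) lies at the very end of the fingers, on their centre line; the grasp point (between the pads) lies 19 mm behind it (manip.tcp_to_grasp is the distance from the TCP to the grasp point, in m); z points along the fingers, y is the direction in which the jaws open and shut (so a half turn about z gives the same grasp; the last joint's range is limited). The gripper opens to 85 mm and grips with 20 to 120 N. Pads are 22 mm wide; open, the fingers measure 114 mm over their backs; the gripper's body (76 mm by 85 mm) begins 54 mm behind the grasp point. The pads swing forward as they close: fully open they stand 13 mm farther back than shut.
Start: joints at [1.188, 0.053, 1.613, -0, 1.476, -0.119], TCP at [0.163, 0.603, 0.208] pointing down, gripper open.
Joint ranges: [-3.01, 3.01], [-1.01, 2.22], [0.06, 2.58], [-1.02, 4.17], [0.09, 2.62], [-3.14, 3.14]. Speed limits (rad/s): [2.57, 2.57, 3.14, 3.14, 3.14, 3.14].

### API

Orientations are given as a unit quaternion [w, x, y, z].
In Python, from plant import sensors, cams, job, finder, manip gives the robot as it stands.
- The arm moves only by the shell command python3 -m pendant 'ROWS'. ROWS is JSON, a list of rows, each an object of numbers: "wx", "wy", "wz": the turn, a rotation vector about the tool's x, y, z in degrees; "dx", "dy", "dz": the shift along the tool's x, y, z in m; "hand": the gripper's target within -1 to 1 (fully open at 1, half-way at 0, shut at -1). A call has 1 to 20 rows; each row is the pose to reach, as a shift and turn from the pose commanded when the call began, along the tool's axes at that moment; what a row does not reach only later rows make up. A row lasts 1/12 s, in which the tool goes at most 41.7 mm and 7.16 degrees, less where a joint would pass 70% of its speed; a pose out of reach is approached as far as the arm can. A call with a gripper value outside its range is refused whole. The fingers move at their own pace and stop on an object; the grip force is fixed at half the most. Time passes only in rows, so rows that repeat a pose let the fingers close. It gives the time, the measured TCP pose, the force and the opening at its end, in the units of the state.
- sensors.state(): the state, without advancing time (a new reading comes with each control period).
- cams.grab_frame(name): name is "side" or "top"; returns (picture, depth): 400x640x3 uint8, red, green, blue; 400x640 float32, m along the optical axis (not along the pixel's ray), 0 where there is no reading.
- cams.calibration(name): a dict with "fov_y" (degrees; the focal length in pixels is half the picture's height over the tangent of half this angle, whatever the lens; pixels are square), "cx", "cy" (the principal point, pixels), "pose" (4x4, takes a point from camera to world coordinates). Camera axes: x right, y down, z forward; pixel columns grow to the right and rows downward; lengths in m; the calibration is good to about 2 mm. A picture is of the moment at which its call begins. calibration takes no time and is no camera call.
- job.job_done(): hands the job in, once; it reports no verdict.
Trained networks look in the newest picture that a camera, given by its name, has taken for a name from the list of things; names that differ only in an ending like _2 or _b are one class to them, and where a whole thing is asked for, a point or a joint stands for the part that bears it (a point fixed in the world has none). Each returns a list of dicts, best first, with "score" (0 to 1); they miss things now and then, are a little off and sometimes report something else, mostly with a low value. They report only what shows in the picture. A call takes as long as a camera call. They do not tell look-alikes from the thing itself.
- finder.look_for(camera, thing): "position" ([x, y, z] in m, in world coordinates, good to about 4 mm: the middle of the surface that is visible of it).
The state is a dict: "time": time; "joint_pos": joint angles; "joint_vel": joint speeds; "joint_efforts": joint torques, N m; "tool_pos": TCP position; "tool_rot": TCP orientation; "contact_force": force on the tool from outside, world axes, zero at the start; "ft_torque": the same for the moment, N m; "gripper_width": opening from 0.0 (shut) to 1.0 (fully open).
Only numpy, scipy, OpenCV 4.12 (cv2) and the standard library are available. Lean on these libraries where they do the work, as an engineer would, in place of code of your own. Each camera call takes 0.05 s, during which the arm holds its last target. There are 200 camera calls.

### The job

Push the flat white case along the worktop into the inside corner of the L-shaped metal stop, until its far long side lies flush against the back rail and its right-hand short side flush against the side rail. Just push it with the fingers; do not lift it. The small weight on its lid must ride along untouched and stay standing on the lid; leave the other things on the worktop where they are.

Things in the scene. Friction and masses are not known exactly. Their poses are not given: they have to be found in the camera images.
- case: Flat closed white case, loose, about 0.2 kg, lid fixed shut. 102 mm (its x) by 130 mm (its y), 34 mm high; origin: centre of its underside; x points to its far long side, y to its left short side. Starts in front of the falling-weight tower, left of the side rail, nearer to the robot than the back rail, turned up to 17 degrees. A few newtons slide it.
- small_weight: Small grey knobbed cylindrical weight, 36 mm diameter, 34 mm high, standing loose near the middle of the case's lid (top about 68 mm above the worktop). Origin: centre of its underside. It rides along by friction if the case is moved smoothly.
- corner_stop: L-shaped fixed stop: two bare aluminium bars 20 mm wide, 25 mm high (screw heads 6 mm more). Origin: the inside corner, at worktop height; x points away from the robot, y left, turned up to 9 degrees. Back rail: inner face x = 0, y = 0 to 180 mm. Side rail, on the right: inner face y = 0, x = 0 to -240 mm. Case home: its x along the stop's x, centre at x = -51, y = 65 mm.
- large_weight: Bystander: large grey knobbed weight, 60 mm diameter, 46 mm high, loose, left of the case. Origin: centre of its underside.
- middle_weight: Bystander: middle-sized grey knobbed weight, 48 mm diameter, 40 mm high, loose, to the right beyond the side rail. Origin: centre of its underside.
- bench_timer: Bystander: flat square timer, 62 x 62 x 19 mm, loose, on the left. Origin: centre of its underside.
- cup: Bystander: empty pale plastic beaker, 76 mm diameter, 88 mm high, loose, on the left further back. Origin: centre of its underside.
- tape: Bystander: roll of tape lying flat, 102 mm diameter, 24 mm high, loose, far left. Origin: centre of its underside.
There are look-alikes about, which are no part of the job. Of the things that look like the case, take the one that is farthest to the robot's left at the start.

How it is judged:
By the outcome, as a careful person would: the job done as asked, in the order asked, and still so for the second after the job is handed in, with the robot touching nothing.
It also fails if it takes over 48 s, if anything falls off the work surface, if the arm or the gripper's body presses on something with over 40 N, if the wrist force passes 120 N, or if a joint passes its speed limit or range.

## Working session

There is one attempt and no reset: what is moved stays moved. The work goes in short steps, Python scripts to look and compute and a shell command to move; the robot and the scene stay as the last step left them, time stands still between calls to the robot, and variables do not carry over. Pictures are saved under pics/ and viewed, about 8 in all and at most 12, crops included, and the job is handed in when it is done.

```bash
mkdir -p pics; python3 - <<'E'
from plant import sensors,cams,finder
import cv2,numpy as np
s=sensors.state();print(s['time'],s['tool_pos'],s['tool_rot'],s['gripper_width'])
for c in('top','side'):
    p,d=cams.grab_frame(c);cv2.imwrite(f'pics/{c}0.png',p[:,:,::-1]);np.savez(f'{c}0.npz',p=p,d=d)
    k=cams.calibration(c);print(c,k['fov_y'],k['cx'],k['cy'],np.round(k['pose'],3).tolist())
for t in('case','small_weight','corner_stop','large_weight'):
    for r in finder.look_for('top',t)[:3]:print(t,np.round(r['position'],3),round(r['score'],2))
E
```

```text
0.0 [0.16272736 0.60274906 0.20654974] [-2.49329613e-04  1.31516499e-01  9.91313453e-01 -9.93148366e-04] 0.9980035136511537
top 44.71629697279417 318.8356893150457 196.96599080955696 [[0.006, -0.997, 0.074, 0.461], [-1.0, -0.005, 0.007, -0.208], [-0.006, -0.074, -0.997, 1.672], [0.0, 0.0, 0.0, 1.0]]
side 45.04556004252628 316.8933011180958 202.71766390440925 [[0.999, 0.042, -0.027, 0.614], [0.048, -0.658, 0.751, -1.57], [0.014, -0.752, -0.659, 1.258], [0.0, 0.0, 0.0, 1.0]]
case [ 0.435 -0.674  0.033] 0.7
case [ 0.463 -0.147  0.035] 0.6
small_weight [ 0.466 -0.161  0.052] 0.47
corner_stop [ 0.593 -0.378  0.026] 0.66
large_weight [0.469 0.132 0.036] 0.64
```

View pics/top0.png

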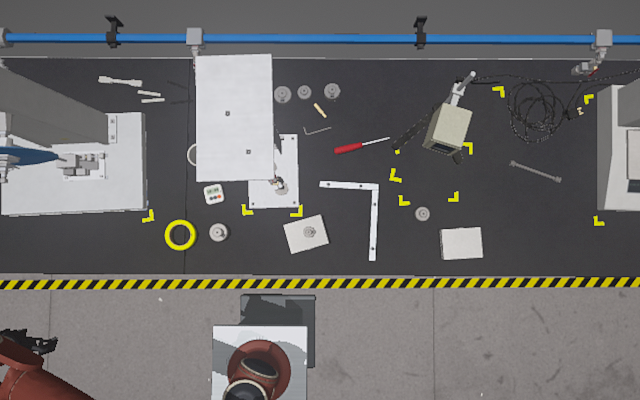

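View pics/side0.png

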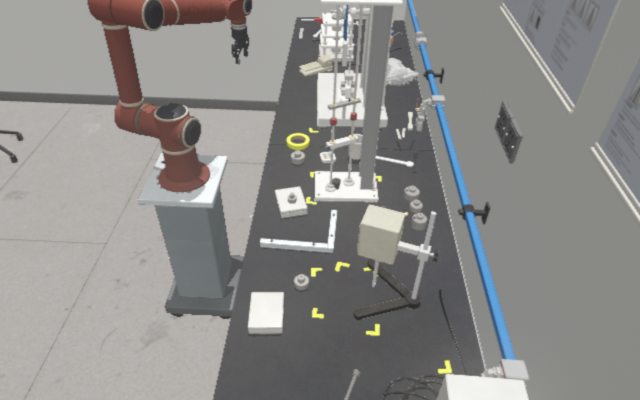

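The top view shows our case at about (306,234) with its weight, left of the side rail (col 373, rows 187–260). The back rail runs along row 185, and the look-alike case is at (461,243). Next I'll fit the case and stop geometry from depth.

```bash
cat > h.py <<'E'
import numpy as np,cv2
from plant import cams
def cloud(p,d,c='top'):
    k=cams.calibration(c);f=200/np.tan(np.radians(k['fov_y']/2))
    v,u=np.mgrid[0:400,0:640]
    P=np.stack([(u-k['cx'])/f*d,(v-k['cy'])/f*d,d],-1)
    return P@k['pose'][:3,:3].T+k['pose'][:3,3]
def measure(p,d,box):  # box x0,x1,y0,y1 world for case lid
    W=cloud(p,d);X,Y,Z=W[...,0],W[...,1],W[...,2]
    br=p.min(-1)>130
    m=((Z>.022)&(Z<.08)&(X>box[0])&(X<box[1])&(Y>box[2])&(Y<box[3])&(p.min(-1)>60)).astype(np.uint8)
    n,l,s,ce=cv2.connectedComponentsWithStats(m);i=1+np.argmax(s[1:,4])
    q=W[l==i]; r=cv2.minAreaRect(q[:,:2].astype(np.float32)); w=q[q[:,2]>.05]
    return r,cv2.boxPoints(r),q[:,:2].mean(0),w.mean(0) if len(w) else None,len(q)
E
python3 - <<'E'
from h import *
z=np.load('top0.npz');p,d=z['p'],z['d']
r,b,c,w,n=measure(p,d,(.36,.56,-.27,-.05));print(r,b,c,w,n)
W=cloud(p,d);print('table z',np.median(W[215:225,330:360,2]))
X,Y,Z=W[...,0],W[...,1],W[...,2]
br=(p.min(-1)>120)&(Z>.012)&(Z<.045)
# side rail: cols 362-385 rows 195-258 ; back rail rows 175-195 cols 322-365
for nm,sl in(('side',np.s_[196:256,362:386]),('back',np.s_[174:196,324:364])):
    q=W[sl][br[sl]];r=cv2.minAreaRect(q[:,:2].astype(np.float32));print(nm,len(q),r,np.median(q[:,2]),cv2.fitLine(q[:,:2].astype(np.float32),cv2.DIST_HUBER,0,.01,.01).ravel())
E
python3 - <<'E'
import cv2;a=cv2.imread('pics/top0.png')[160:280,200:400];cv2.imwrite('pics/c0.png',cv2.resize(a,None,fx=4,fy=4,interpolation=2))
E
```

```text
((0.45974233746528625, -0.15207692980766296), (0.10124552249908447, 0.13007211685180664), 16.679893493652344) [[ 0.39258268 -0.10430734]
 [ 0.42991653 -0.22890645]
 [ 0.52690196 -0.19984652]
 [ 0.48956814 -0.07524741]] [ 0.46039567 -0.15220065] [ 0.46680208 -0.16208824  0.05990966] 1152
table z 0.0004505043188486324
side 345 ((0.4881153106689453, -0.3806177079677582), (0.020510781556367874, 0.20036737620830536), 87.15618896484375) 0.025864274844247692 [ 0.9986646  -0.05166255  0.48766065 -0.380234  ]
back 238 ((0.6267858743667603, -0.2807992696762085), (0.13384026288986206, 0.020401619374752045), 87.41924285888672) 0.025351332259029857 [ 0.05317237  0.99858534  0.626515   -0.28025085]
```

View pics/c0.png

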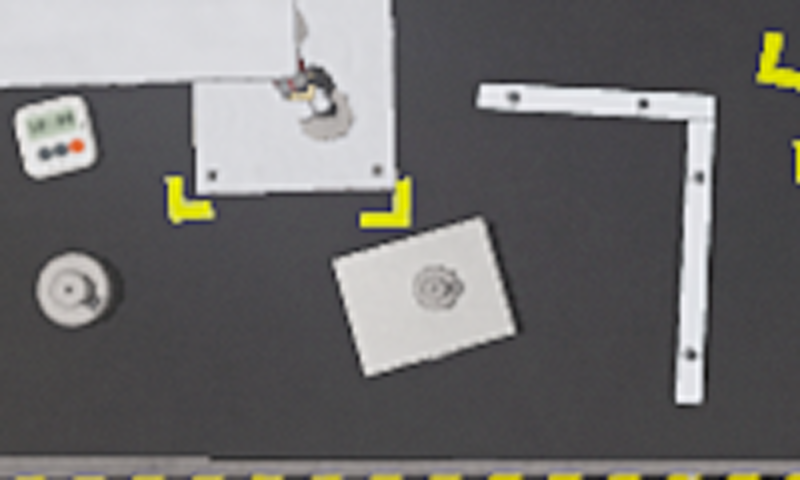

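The case centre is at (0.460,-0.152) with yaw 16.7°. The stop is at yaw -3.0° with its inside corner at about (0.611,-0.377). I'll push right first, because the tower base blocks the left side further back, and then push away from the robot along the side rail.

```bash
R='x'; python3 -m pendant '[{"dx":-0.458,"dy":-0.540,"wz":78,"hand":0.2},{"dx":-0.458,"dy":-0.540,"wz":78,"hand":0.2},{"dx":-0.458,"dy":-0.540,"wz":78,"hand":0.2},{"dx":-0.458,"dy":-0.540,"wz":78,"hand":0.2},{"dx":-0.458,"dy":-0.540,"wz":78,"hand":0.2},{"dx":-0.458,"dy":-0.540,"wz":78,"hand":0.2},{"dx":-0.458,"dy":-0.540,"wz":78,"hand":0.2},{"dx":-0.458,"dy":-0.540,"wz":78,"hand":0.2},{"dx":-0.458,"dy":-0.540,"wz":78,"hand":0.2},{"dx":-0.458,"dy":-0.540,"wz":78,"hand":0.2},{"dx":-0.458,"dy":-0.540,"wz":78,"hand":0.2},{"dx":-0.458,"dy":-0.540,"wz":78,"hand":0.2},{"dx":-0.458,"dy":-0.540,"wz":78,"hand":0.2},{"dx":-0.458,"dy":-0.540,"wz":78,"hand":0.2},{"dx":-0.458,"dy":-0.540,"wz":78,"hand":0.2},{"dx":-0.458,"dy":-0.540,"wz":78,"hand":0.2},{"dx":-0.458,"dy":-0.540,"wz":78,"hand":0.2},{"dx":-0.458,"dy":-0.540,"wz":78,"hand":0.2},{"dx":-0.458,"dy":-0.540,"wz":78,"hand":0.2},{"dx":-0.458,"dy":-0.540,"wz":78,"hand":0.2}]'
```

```text
invalid input
```

```bash
python3 -m pendant '[{"wx":0,"wy":0,"wz":78,"dx":-0.458,"dy":-0.540,"dz":0,"hand":0.2}]'; python3 -m pendant --help | head -20
```

```text
time: 0.38
tool_pos: [0.1789, 0.5684, 0.2064]
tool_rot: [-0.001, 0.192, 0.981, 0.0]
contact_force: [0.1, -1.4, 0.1]
gripper_width: 0.881invalid input: not JSON, or not a number
```

```bash
python3 -m pendant '[{"wx":0,"wy":0,"wz":70.8,"dx":-0.491,"dy":-0.450,"dz":0,"hand":0.2},{"wx":0,"wy":0,"wz":70.8,"dx":-0.491,"dy":-0.450,"dz":0,"hand":0.2},{"wx":0,"wy":0,"wz":70.8,"dx":-0.491,"dy":-0.450,"dz":0,"hand":0.2},{"wx":0,"wy":0,"wz":70.8,"dx":-0.491,"dy":-0.450,"dz":0,"hand":0.2},{"wx":0,"wy":0,"wz":70.8,"dx":-0.491,"dy":-0.450,"dz":0,"hand":0.2},{"wx":0,"wy":0,"wz":70.8,"dx":-0.491,"dy":-0.450,"dz":0,"hand":0.2},{"wx":0,"wy":0,"wz":70.8,"dx":-0.491,"dy":-0.450,"dz":0,"hand":0.2},{"wx":0,"wy":0,"wz":70.8,"dx":-0.491,"dy":-0.450,"dz":0,"hand":0.2},{"wx":0,"wy":0,"wz":70.8,"dx":-0.491,"dy":-0.450,"dz":0,"hand":0.2},{"wx":0,"wy":0,"wz":70.8,"dx":-0.491,"dy":-0.450,"dz":0,"hand":0.2},{"wx":0,"wy":0,"wz":70.8,"dx":-0.491,"dy":-0.450,"dz":0,"hand":0.2},{"wx":0,"wy":0,"wz":70.8,"dx":-0.491,"dy":-0.450,"dz":0,"hand":0.2},{"wx":0,"wy":0,"wz":70.8,"dx":-0.491,"dy":-0.450,"dz":0,"hand":0.2},{"wx":0,"wy":0,"wz":70.8,"dx":-0.491,"dy":-0.450,"dz":0,"hand":0.2},{"wx":0,"wy":0,"wz":70.8,"dx":-0.491,"dy":-0.450,"dz":0,"hand":0.2},{"wx":0,"wy":0,"wz":70.8,"dx":-0.491,"dy":-0.450,"dz":0,"hand":0.2},{"wx":0,"wy":0,"wz":70.8,"dx":-0.491,"dy":-0.450,"dz":0,"hand":0.2},{"wx":0,"wy":0,"wz":70.8,"dx":-0.491,"dy":-0.450,"dz":0,"hand":0.2},{"wx":0,"wy":0,"wz":70.8,"dx":-0.491,"dy":-0.450,"dz":0,"hand":0.2}]'
```

```text
time: 1.97
tool_pos: [0.4642, -0.0368, 0.2076]
tool_rot: [-0.0, 0.726, 0.688, -0.0]
contact_force: [0.5, 1.4, 0.1]
gripper_width: 0.598
```

```bash
python3 -m pendant '[{"wx":0,"wy":0,"wz":0,"dx":0,"dy":0,"dz":0.04,"hand":0.2},{"wx":0,"wy":0,"wz":0,"dx":0,"dy":0,"dz":0.08,"hand":0.2},{"wx":0,"wy":0,"wz":0,"dx":0,"dy":0,"dz":0.12,"hand":0.2},{"wx":0,"wy":0,"wz":0,"dx":0,"dy":0,"dz":0.15,"hand":0.2},{"wx":0,"wy":0,"wz":0,"dx":0,"dy":0,"dz":0.175,"hand":0.2},{"wx":0,"wy":0,"wz":0,"dx":0,"dy":0,"dz":0.19,"hand":0.2},{"wx":0,"wy":0,"wz":0,"dx":0,"dy":0,"dz":0.197,"hand":0.2},{"wx":0,"wy":0,"wz":0,"dx":0,"dy":0,"dz":0.197,"hand":0.2}]'
python3 - <<'E'
import cv2
from h import *
p,d=cams.grab_frame('side');cv2.imwrite('pics/s1.png',cv2.resize(p[130:280,220:380,::-1],None,fx=4,fy=4,interpolation=2))
E
```

```text
time: 2.63
tool_pos: [0.4628, -0.0353, 0.0092]
tool_rot: [-0.001, 0.725, 0.689, -0.001]
contact_force: [0.1, 0.6, 0.5]
gripper_width: 0.605
```

View pics/s1.png

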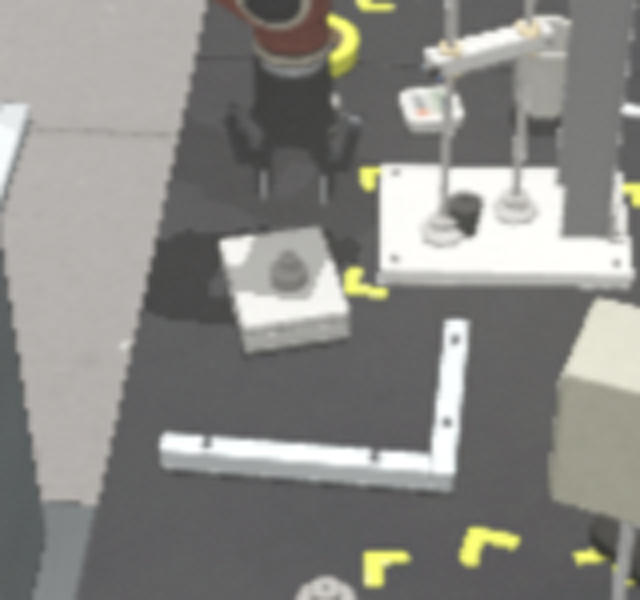

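The gripper is down to the left of the case, centred on its short side and clear of everything. I'll start a slow push to the right.

```bash
python3 -m pendant '[{"wx":0,"wy":0,"wz":0,"dx":-0.008,"dy":0,"dz":0,"hand":0.2},{"wx":0,"wy":0,"wz":0,"dx":-0.015,"dy":0,"dz":0,"hand":0.2},{"wx":0,"wy":0,"wz":0,"dx":-0.018,"dy":0,"dz":0,"hand":0.2},{"wx":0,"wy":0,"wz":0,"dx":-0.020,"dy":0,"dz":0,"hand":0.2},{"wx":0,"wy":0,"wz":0,"dx":-0.022,"dy":0,"dz":0,"hand":0.2},{"wx":0,"wy":0,"wz":0,"dx":-0.024,"dy":0,"dz":0,"hand":0.2},{"wx":0,"wy":0,"wz":0,"dx":-0.026,"dy":0,"dz":0,"hand":0.2},{"wx":0,"wy":0,"wz":0,"dx":-0.028,"dy":0,"dz":0,"hand":0.2},{"wx":0,"wy":0,"wz":0,"dx":-0.031,"dy":0,"dz":0,"hand":0.2},{"wx":0,"wy":0,"wz":0,"dx":-0.034,"dy":0,"dz":0,"hand":0.2},{"wx":0,"wy":0,"wz":0,"dx":-0.037,"dy":0,"dz":0,"hand":0.2},{"wx":0,"wy":0,"wz":0,"dx":-0.040,"dy":0,"dz":0,"hand":0.2},{"wx":0,"wy":0,"wz":0,"dx":-0.043,"dy":0,"dz":0,"hand":0.2},{"wx":0,"wy":0,"wz":0,"dx":-0.046,"dy":0,"dz":0,"hand":0.2},{"wx":0,"wy":0,"wz":0,"dx":-0.049,"dy":0,"dz":0,"hand":0.2},{"wx":0,"wy":0,"wz":0,"dx":-0.052,"dy":0,"dz":0,"hand":0.2},{"wx":0,"wy":0,"wz":0,"dx":-0.055,"dy":0,"dz":0,"hand":0.2},{"wx":0,"wy":0,"wz":0,"dx":-0.058,"dy":0,"dz":0,"hand":0.2},{"wx":0,"wy":0,"wz":0,"dx":-0.060,"dy":0,"dz":0,"hand":0.2},{"wx":0,"wy":0,"wz":0,"dx":-0.062,"dy":0,"dz":0,"hand":0.2}]'
python3 - <<'E'
import cv2
from h import *
p,d=cams.grab_frame('side');cv2.imwrite('pics/s2.png',cv2.resize(p[130:280,220:380,::-1],None,fx=4,fy=4,interpolation=2))
E
```

```text
time: 4.35
tool_pos: [0.4611, -0.099, 0.0108]
tool_rot: [-0.0, 0.726, 0.688, -0.0]
contact_force: [0.3, -0.0, -0.2]
gripper_width: 0.596
```

View pics/s2.png

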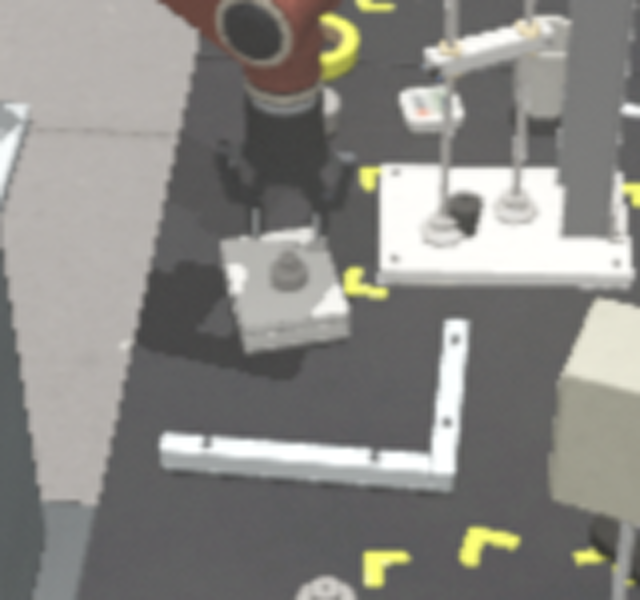

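The case hasn't moved and there's no contact force, although I expected contact by now. I'll check where the fingers actually are before pushing on.

```bash
python3 - <<'E'
import cv2
from h import *
from plant import sensors
T=np.array(sensors.state()['tool_pos'])
k=cams.calibration('side');f=200/np.tan(np.radians(k['fov_y']/2))
def pr(P):
    c=np.linalg.inv(k['pose'])@np.r_[P,1];return np.array([c[0]/c[2]*f+k['cx'],c[1]/c[2]*f+k['cy']])
p,d=cams.grab_frame('side');a=cv2.resize(p[150:230,250:340,::-1],None,fx=8,fy=8,interpolation=2).copy()
def dot(P,col):
    u=(pr(P)-[250,150])*8;cv2.circle(a,tuple(int(v) for v in u),4,col,-1)
dot(T,(0,0,255))
for s in(-1,1):dot(T+[s*.026,0,.005],(0,255,0))
for P in((.3926,-.1043,.034),(.4299,-.2289,.034),(.5269,-.1998,.034),(.4896,-.0752,.034)):dot(np.array(P),(255,0,0))
cv2.imwrite('pics/s3.png',a)
W=cloud(p,d,'side');b=(abs(W[...,0]-.461)<.06)&(W[...,1]>-.17)&(W[...,1]<-.04)&(W[...,2]>.01)&(W[...,2]<.07)
for y in np.arange(-.14,-.04,.01):
    q=W[b&(abs(W[...,1]-y)<.005)];print(round(y,2),len(q),np.round(np.sort(q[:,2])[::max(1,len(q)//8)],3))
E
```

```text
-0.14 36 [0.018 0.027 0.03  0.03  0.032 0.033 0.036 0.037 0.039]
-0.13 36 [0.023 0.029 0.03  0.031 0.032 0.033 0.034 0.036 0.037]
-0.12 39 [0.028 0.031 0.032 0.033 0.034 0.035 0.035 0.036 0.037 0.041]
-0.11 58 [0.028 0.032 0.033 0.034 0.035 0.041 0.05  0.06  0.065]
-0.1 43 [0.029 0.031 0.032 0.035 0.037 0.039 0.05  0.057 0.066]
-0.09 20 [0.028 0.028 0.03  0.032 0.033 0.033 0.037 0.048 0.059 0.062]
-0.08 4 [0.028 0.029 0.031 0.031]
-0.07 0 []
-0.06 0 []
-0.05 0 []
```

View pics/s3.png

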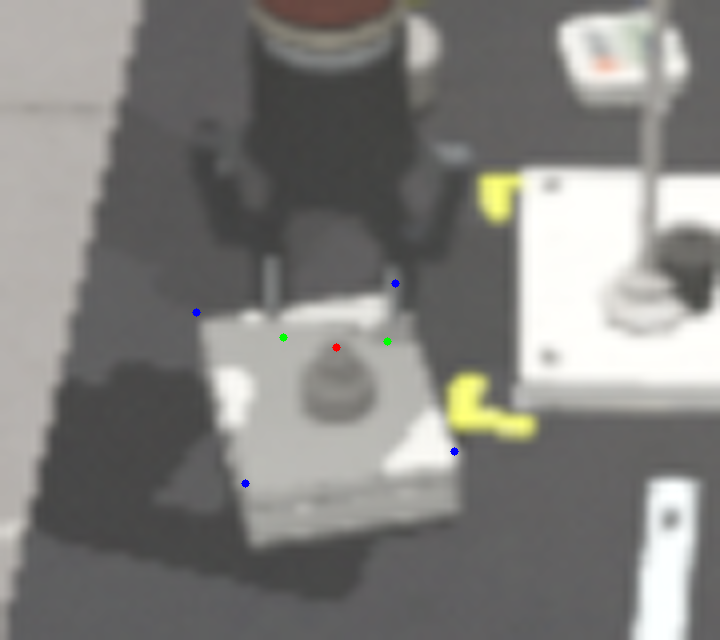

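```bash
python3 - <<'E'
import cv2
from h import *
k=cams.calibration('side');f=200/np.tan(np.radians(k['fov_y']/2))
def pr(P):
    c=np.linalg.inv(k['pose'])@np.r_[P,1];return np.array([c[0]/c[2]*f+k['cx'],c[1]/c[2]*f+k['cy']])
for z in(.01,.017,.035):print('s1 finger',z,(pr([.437,-.0463,z])-[220,130])*4)
p,d=cams.grab_frame('side');W=cloud(p,d,'side')
b=(W[...,0]>.37)&(W[...,0]<.56)&(W[...,1]>-.26)&(W[...,1]<-.06)
q=W[b&(abs(W[...,2]-.034)<.006)];r=cv2.minAreaRect(q[:,:2].astype(np.float32));print('side view case',r)
z=np.load('side0.npz');W0=cloud(z['p'],z['d'],'side');b=(W0[...,0]>.37)&(W0[...,0]<.56)&(W0[...,1]>-.26)&(W0[...,1]<-.05)
q=W0[b&(abs(W0[...,2]-.034)<.006)];r=cv2.minAreaRect(q[:,:2].astype(np.float32));print('side view case0',r)
# right finger column depth
for v in range(176,196):print(v,[ '%.3f,%.3f,%.3f'%tuple(W[v,u]) for u in (283,284,299,300)])
p,d=cams.grab_frame('top');print('top',measure(p,d,(.36,.56,-.30,-.05)))
cv2.imwrite('pics/t1.png',cv2.resize(p[180:280,250:390,::-1],None,fx=5,fy=5,interpolation=2))
E
```

```text
s1 finger 0.01 [268.939669   219.87146388]
s1 finger 0.017 [268.75834739 214.54543079]
s1 finger 0.035 [268.28816116 200.73445983]
side view case ((0.48575690388679504, -0.15231680870056152), (0.16915810108184814, 0.14450520277023315), 7.86038064956665)
side view case0 ((0.4926469922065735, -0.1472553312778473), (0.17175635695457458, 0.1396644115447998), 15.47061538696289)
176 ['0.430,-0.115,0.110', '0.434,-0.114,0.109', '0.490,-0.098,0.099', '0.494,-0.094,0.097']
177 ['0.429,-0.113,0.103', '0.433,-0.113,0.103', '0.490,-0.104,0.099', '0.493,-0.092,0.090']
178 ['0.427,-0.099,0.088', '0.433,-0.112,0.098', '0.491,-0.110,0.099', '0.493,-0.090,0.083']
179 ['0.428,-0.106,0.088', '0.432,-0.105,0.088', '0.491,-0.112,0.096', '0.494,-0.102,0.088']
180 ['0.428,-0.109,0.086', '0.432,-0.104,0.081', '0.491,-0.112,0.091', '0.495,-0.107,0.088']
181 ['0.428,-0.104,0.076', '0.431,-0.101,0.074', '0.491,-0.114,0.088', '0.495,-0.109,0.084']
182 ['0.428,-0.112,0.078', '0.432,-0.111,0.077', '0.491,-0.111,0.081', '0.495,-0.110,0.080']
183 ['0.428,-0.106,0.068', '0.432,-0.108,0.070', '0.490,-0.106,0.071', '0
[... 795 characters left out ...]
431,-0.113,0.028', '0.490,-0.113,0.031', '0.495,-0.117,0.034']
193 ['0.429,-0.128,0.035', '0.433,-0.129,0.036', '0.491,-0.123,0.035', '0.495,-0.119,0.031']
194 ['0.429,-0.129,0.031', '0.433,-0.130,0.032', '0.492,-0.127,0.033', '0.496,-0.128,0.034']
195 ['0.430,-0.142,0.037', '0.433,-0.132,0.029', '0.492,-0.135,0.034', '0.496,-0.130,0.030']
top (((0.46446043252944946, -0.1678052842617035), (0.10135268419981003, 0.09717307239770889), 16.63117790222168), array([[ 0.4019981 , -0.13575533],
       [ 0.42981   , -0.22886336],
       [ 0.52692276, -0.19985524],
       [ 0.49911088, -0.10674721]], dtype=float32), array([ 0.46698497, -0.17841758]), array([ 0.46742237, -0.16617562,  0.05849038]), 647)
```

View pics/t1.png

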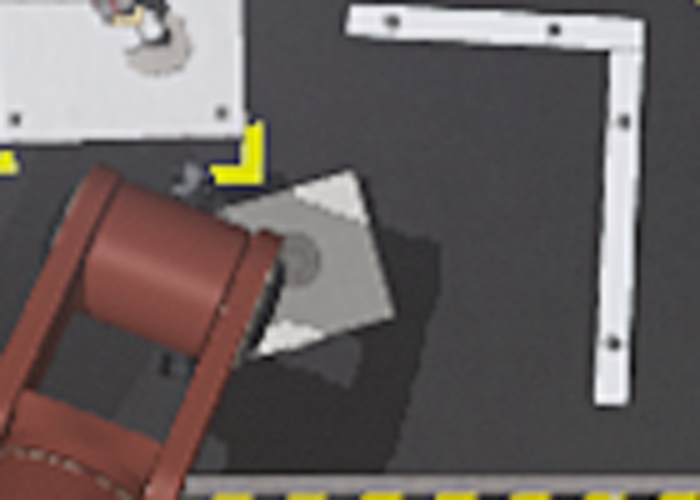

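The top view shows the case hasn't moved at all (right corners unchanged at crop (395,317) and (352,172)). The half-open fingertips sit about 25 mm higher than the TCP reading and are hovering over the lid. I'll lift, back off and descend in checked steps.

```bash
python3 -m pendant '[{"wx":0,"wy":0,"wz":0,"dx":0,"dy":0,"dz":-0.015,"hand":0.2},{"wx":0,"wy":0,"wz":0,"dx":0.02,"dy":0,"dz":-0.015,"hand":0.2},{"wx":0,"wy":0,"wz":0,"dx":0.05,"dy":0,"dz":-0.015,"hand":0.2},{"wx":0,"wy":0,"wz":0,"dx":0.062,"dy":0,"dz":-0.01,"hand":0.2},{"wx":0,"wy":0,"wz":0,"dx":0.062,"dy":0,"dz":0,"hand":0.2},{"wx":0,"wy":0,"wz":0,"dx":0.062,"dy":0,"dz":0.004,"hand":0.2},{"wx":0,"wy":0,"wz":0,"dx":0.062,"dy":0,"dz":0.007,"hand":0.2},{"wx":0,"wy":0,"wz":0,"dx":0.062,"dy":0,"dz":0.008,"hand":0.2},{"wx":0,"wy":0,"wz":0,"dx":0.062,"dy":0,"dz":0.008,"hand":0.2}]'
python3 - <<'E'
from h import *
p,d=cams.grab_frame('side');W=cloud(p,d,'side')
m=(abs(W[...,1]+.047)<.02)&(abs(W[...,0]-.463)<.06)&(W[...,2]<.08)&(W[...,2]>.012)
# finger columns: lowest z of points standing off the table
for u in range(280,306):
    z=W[:,u][m[:,u]];print(u,len(z),np.round(np.sort(z[:,2])[:4],3) if len(z) else '',np.round(z[:,0].mean(),3) if len(z) else '')
E
```

```text
time: 5.3
tool_pos: [0.4641, -0.0375, 0.0023]
tool_rot: [-0.0, 0.726, 0.687, -0.0]
contact_force: [0.3, -0.1, -0.1]
gripper_width: 0.601
280 1 [0.079] 0.41
281 1 [0.07] 0.413
282 2 [0.078 0.08 ] 0.418
283 4 [0.071 0.073 0.077 0.079] 0.421
284 9 [0.03  0.041 0.05  0.051] 0.425
285 9 [0.034 0.037 0.05  0.052] 0.429
286 9 [0.037 0.039 0.042 0.056] 0.433
287 8 [0.028 0.033 0.041 0.041] 0.436
288 0  
289 0  
290 0  
291 0  
292 0  
293 0  
294 0  
295 0  
296 0  
297 0  
298 0  
299 1 [0.077] 0.486
300 11 [0.029 0.04  0.043 0.046] 0.49
301 9 [0.029 0.038 0.042 0.045] 0.494
302 9 [0.038 0.04  0.048 0.056] 0.498
303 5 [0.051 0.054 0.058 0.07 ] 0.501
304 2 [0.076 0.08 ] 0.506
305 2 [0.072 0.078] 0.51
```

```bash
python3 -m pendant '[{"wx":0,"wy":0,"wz":0,"dx":0,"dy":0,"dz":-0.03,"hand":-1},{"wx":0,"wy":0,"wz":0,"dx":0,"dy":0,"dz":-0.03,"hand":-1},{"wx":0,"wy":0,"wz":0,"dx":0,"dy":0,"dz":-0.03,"hand":-1},{"wx":0,"wy":0,"wz":0,"dx":0,"dy":0,"dz":-0.03,"hand":-1},{"wx":0,"wy":0,"wz":0,"dx":0,"dy":0,"dz":-0.03,"hand":-1},{"wx":0,"wy":0,"wz":0,"dx":0,"dy":0,"dz":-0.03,"hand":-1},{"wx":0,"wy":0,"wz":0,"dx":0,"dy":0,"dz":-0.03,"hand":-1},{"wx":0,"wy":0,"wz":0,"dx":0,"dy":0,"dz":-0.03,"hand":-1}]'
python3 - <<'E'
from h import *
import cv2
p,d=cams.grab_frame('side');W=cloud(p,d,'side')
m=(abs(W[...,1]+.047)<.02)&(abs(W[...,0]-.463)<.06)&(W[...,2]<.08)&(W[...,2]>.012)
for u in range(284,304):
    z=W[:,u][m[:,u]];print(u,len(z),np.round(np.sort(z[:,2])[:4],3) if len(z) else '',np.round(z.mean(0),3) if len(z) else '')
cv2.imwrite('pics/s4.png',cv2.resize(p[150:230,250:340,::-1],None,fx=7,fy=7,interpolation=2))
E
```

```text
time: 6.02
tool_pos: [0.464, -0.0368, 0.0322]
tool_rot: [-0.0, 0.726, 0.688, -0.0]
contact_force: [-0.1, 0.0, 0.2]
gripper_width: -0.005
284 0  
285 0  
286 0  
287 0  
288 0  
289 0  
290 3 [0.063 0.069 0.072] [ 0.449 -0.041  0.068]
291 3 [0.066 0.076 0.077] [ 0.454 -0.047  0.073]
292 5 [0.059 0.059 0.073 0.074] [ 0.458 -0.047  0.068]
293 5 [0.058 0.06  0.068 0.072] [ 0.462 -0.045  0.067]
294 5 [0.062 0.064 0.064 0.076] [ 0.466 -0.048  0.069]
295 3 [0.066 0.074 0.08 ] [ 0.47  -0.046  0.073]
296 3 [0.063 0.075 0.075] [ 0.474 -0.043  0.071]
297 0  
298 0  
299 0  
300 0  
301 0  
302 0  
303 0
```

View pics/s4.png

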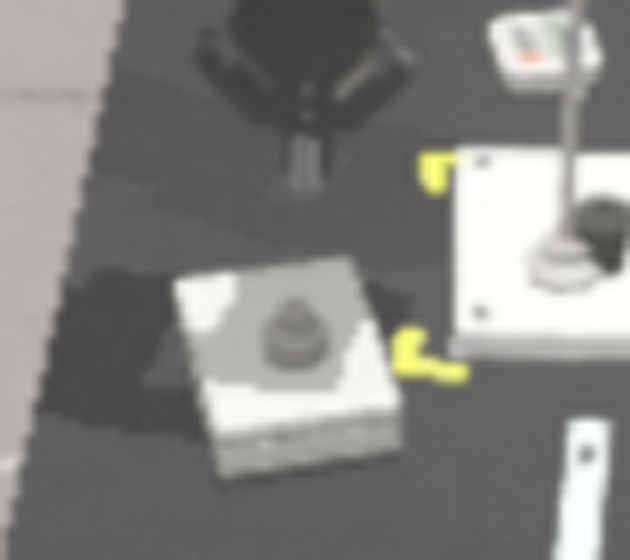

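Shut, the tips are at about z=0.06 with the TCP reading 0.032. So the reading is a steady ~27 mm low, and I'll correct for that in the commands: half-open fingers, true tip height about 12 mm.

```bash
python3 -m pendant '[{"wx":0,"wy":0,"wz":0,"dx":0,"dy":0,"dz":0.01,"hand":0.2},{"wx":0,"wy":0,"wz":0,"dx":0,"dy":0,"dz":0.02,"hand":0.2},{"wx":0,"wy":0,"wz":0,"dx":0,"dy":0,"dz":0.028,"hand":0.2},{"wx":0,"wy":0,"wz":0,"dx":0,"dy":0,"dz":0.034,"hand":0.2},{"wx":0,"wy":0,"wz":0,"dx":0,"dy":0,"dz":0.038,"hand":0.2},{"wx":0,"wy":0,"wz":0,"dx":0,"dy":0,"dz":0.042,"hand":0.2},{"wx":0,"wy":0,"wz":0,"dx":0,"dy":0,"dz":0.044,"hand":0.2},{"wx":0,"wy":0,"wz":0,"dx":0,"dy":0,"dz":0.046,"hand":0.2}]'
python3 - <<'E'
from h import *
p,d=cams.grab_frame('side');W=cloud(p,d,'side')
m=(abs(W[...,1]+.047)<.02)&(abs(W[...,0]-.463)<.06)&(W[...,2]<.08)&(W[...,2]>.006)
for u in (284,285,286,287,300,301,302):
    z=W[:,u][m[:,u]];print(u,len(z),np.round(np.sort(z[:,2])[:4],3))
E
```

```text
time: 6.73
tool_pos: [0.4646, -0.0369, -0.0134]
tool_rot: [0.0, 0.726, 0.688, 0.0]
contact_force: [-0.3, -0.7, 0.4]
gripper_width: 0.6
284 12 [0.006 0.025 0.026 0.031]
285 12 [0.019 0.03  0.03  0.037]
286 11 [0.018 0.02  0.028 0.034]
287 11 [0.016 0.027 0.027 0.029]
300 12 [0.022 0.027 0.031 0.04 ]
301 16 [0.009 0.014 0.025 0.028]
302 13 [0.027 0.028 0.03  0.034]
```

Negative TCP height with no table contact confirms the bias. I'll push again.

```bash
python3 -m pendant '[{"wx":0,"wy":0,"wz":0,"dx":-0.008,"dy":0,"dz":0.002,"hand":0.2},{"wx":0,"wy":0,"wz":0,"dx":-0.015,"dy":0,"dz":0.003,"hand":0.2},{"wx":0,"wy":0,"wz":0,"dx":-0.018,"dy":0,"dz":0.003,"hand":0.2},{"wx":0,"wy":0,"wz":0,"dx":-0.020,"dy":0,"dz":0.003,"hand":0.2},{"wx":0,"wy":0,"wz":0,"dx":-0.022,"dy":0,"dz":0.003,"hand":0.2},{"wx":0,"wy":0,"wz":0,"dx":-0.024,"dy":0,"dz":0.003,"hand":0.2},{"wx":0,"wy":0,"wz":0,"dx":-0.026,"dy":0,"dz":0.003,"hand":0.2},{"wx":0,"wy":0,"wz":0,"dx":-0.028,"dy":0,"dz":0.003,"hand":0.2},{"wx":0,"wy":0,"wz":0,"dx":-0.031,"dy":0,"dz":0.003,"hand":0.2},{"wx":0,"wy":0,"wz":0,"dx":-0.034,"dy":0,"dz":0.003,"hand":0.2},{"wx":0,"wy":0,"wz":0,"dx":-0.037,"dy":0,"dz":0.003,"hand":0.2},{"wx":0,"wy":0,"wz":0,"dx":-0.040,"dy":0,"dz":0.003,"hand":0.2},{"wx":0,"wy":0,"wz":0,"dx":-0.043,"dy":0,"dz":0.003,"hand":0.2},{"wx":0,"wy":0,"wz":0,"dx":-0.046,"dy":0,"dz":0.003,"hand":0.2},{"wx":0,"wy":0,"wz":0,"dx":-0.049,"dy":0,"dz":0.003,"hand":0.2},{"wx":0,"wy":0,"wz":0,"dx":-0.052,"dy":0,"dz":0.003,"hand":0.2},{"wx":0,"wy":0,"wz":0,"dx":-0.055,"dy":0,"dz":0.003,"hand":0.2},{"wx":0,"wy":0,"wz":0,"dx":-0.058,"dy":0,"dz":0.003,"hand":0.2},{"wx":0,"wy":0,"wz":0,"dx":-0.060,"dy":0,"dz":0.003,"hand":0.2},{"wx":0,"wy":0,"wz":0,"dx":-0.062,"dy":0,"dz":0.003,"hand":0.2}]'
python3 - <<'E'
from h import *
import cv2
p,d=cams.grab_frame('top');print('top',measure(p,d,(.36,.56,-.32,-.09))[:4])
p,d=cams.grab_frame('side')
cv2.imwrite('pics/s5.png',cv2.resize(p[140:250,240:350,::-1],None,fx=5,fy=5,interpolation=2))
E
```

```text
time: 8.45
tool_pos: [0.4611, -0.099, -0.0162]
tool_rot: [-0.0, 0.726, 0.688, 0.0]
contact_force: [0.0, 2.6, 0.5]
gripper_width: 0.602
top (((0.4503280818462372, -0.18303349614143372), (0.1013752818107605, 0.12771260738372803), 9.8270845413208), array([[ 0.38948548, -0.12876527],
       [ 0.41128284, -0.25460398],
       [ 0.5111707 , -0.23730172],
       [ 0.48937333, -0.11146301]], dtype=float32), array([ 0.44994734, -0.19585304]), array([ 0.45679373, -0.19190139,  0.05856827]))
```

View pics/s5.png

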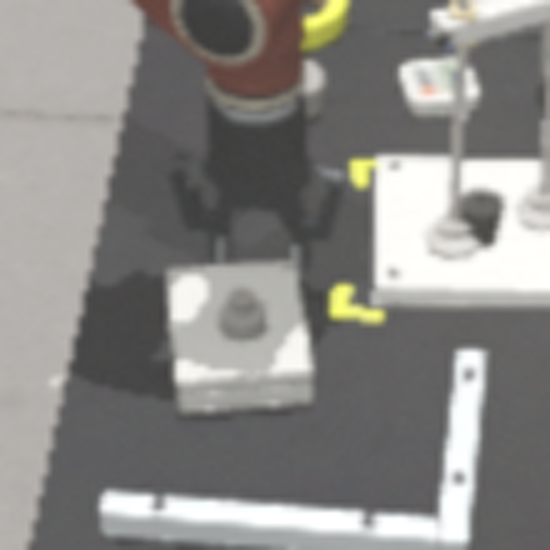

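The case now moves with the fingers. Its yaw is down to about 10° and the weight is still standing. I'll continue at a smooth pace.

```bash
python3 -m pendant '[{"wx":0,"wy":0,"wz":0,"dx":-0.002,"dy":0,"dz":0,"hand":0.2},{"wx":0,"wy":0,"wz":0,"dx":-0.005,"dy":0,"dz":0,"hand":0.2},{"wx":0,"wy":0,"wz":0,"dx":-0.009,"dy":0,"dz":0,"hand":0.2},{"wx":0,"wy":0,"wz":0,"dx":-0.014,"dy":0,"dz":0,"hand":0.2},{"wx":0,"wy":0,"wz":0,"dx":-0.019,"dy":0,"dz":0,"hand":0.2},{"wx":0,"wy":0,"wz":0,"dx":-0.024,"dy":0,"dz":0,"hand":0.2},{"wx":0,"wy":0,"wz":0,"dx":-0.029,"dy":0,"dz":0,"hand":0.2},{"wx":0,"wy":0,"wz":0,"dx":-0.034,"dy":0,"dz":0,"hand":0.2},{"wx":0,"wy":0,"wz":0,"dx":-0.039,"dy":0,"dz":0,"hand":0.2},{"wx":0,"wy":0,"wz":0,"dx":-0.044,"dy":0,"dz":0,"hand":0.2},{"wx":0,"wy":0,"wz":0,"dx":-0.049,"dy":0,"dz":0,"hand":0.2},{"wx":0,"wy":0,"wz":0,"dx":-0.054,"dy":0,"dz":0,"hand":0.2},{"wx":0,"wy":0,"wz":0,"dx":-0.059,"dy":0,"dz":0,"hand":0.2},{"wx":0,"wy":0,"wz":0,"dx":-0.064,"dy":0,"dz":0,"hand":0.2},{"wx":0,"wy":0,"wz":0,"dx":-0.069,"dy":0,"dz":0,"hand":0.2},{"wx":0,"wy":0,"wz":0,"dx":-0.074,"dy":0,"dz":0,"hand":0.2},{"wx":0,"wy":0,"wz":0,"dx":-0.079,"dy":0,"dz":0,"hand":0.2},{"wx":0,"wy":0,"wz":0,"dx":-0.084,"dy":0,"dz":0,"hand":0.2},{"wx":0,"wy":0,"wz":0,"dx":-0.088,"dy":0,"dz":0,"hand":0.2},{"wx":0,"wy":0,"wz":0,"dx":-0.090,"dy":0,"dz":0,"hand":0.2}]'
python3 - <<'E'
from h import *
p,d=cams.grab_frame('top');r=measure(p,d,(.34,.56,-.37,-.18));print('top',r[:4])
S=lambda q:np.array([[.9986,-.052],[.052,.9986]])@np.array(q)-[.6302,-.3444]
for b in r[1]:print(np.round(S(b),4))
print('w',S(r[3][:2]) if r[3] is not None else None)
E
```

```text
time: 10.22
tool_pos: [0.4563, -0.1893, -0.0162]
tool_rot: [0.0, 0.726, 0.688, -0.0]
contact_force: [0.1, 3.4, 3.2]
gripper_width: 0.602
top (((0.4281355142593384, -0.27597862482070923), (0.10062821954488754, 0.10190940648317337), 85.6064453125), array([[ 0.37347615, -0.3222414 ],
       [ 0.4750861 , -0.33004835],
       [ 0.48279488, -0.22971585],
       [ 0.38118494, -0.2219089 ]], dtype=float32), array([ 0.42629934, -0.28690493]), array([ 0.43316028, -0.27382962,  0.05869462]))
[-0.2405  0.042 ]
[-0.1386  0.0395]
[-0.1361  0.1401]
[-0.238   0.1426]
w [-0.18340701  0.09347808]
```

```bash
python3 -m pendant '[{"wx":0,"wy":0,"wz":0,"dx":-0.002,"dy":0,"dz":0,"hand":0.2},{"wx":0,"wy":0,"wz":0,"dx":-0.005,"dy":0,"dz":0,"hand":0.2},{"wx":0,"wy":0,"wz":0,"dx":-0.009,"dy":0,"dz":0,"hand":0.2},{"wx":0,"wy":0,"wz":0,"dx":-0.013,"dy":0,"dz":0,"hand":0.2},{"wx":0,"wy":0,"wz":0,"dx":-0.017,"dy":0,"dz":0,"hand":0.2},{"wx":0,"wy":0,"wz":0,"dx":-0.021,"dy":0,"dz":0,"hand":0.2},{"wx":0,"wy":0,"wz":0,"dx":-0.025,"dy":0,"dz":0,"hand":0.2},{"wx":0,"wy":0,"wz":0,"dx":-0.029,"dy":0,"dz":0,"hand":0.2},{"wx":0,"wy":0,"wz":0,"dx":-0.032,"dy":0,"dz":0,"hand":0.2},{"wx":0,"wy":0,"wz":0,"dx":-0.034,"dy":0,"dz":0,"hand":0.2},{"wx":0,"wy":0,"wz":0,"dx":-0.036,"dy":0,"dz":0,"hand":0.2},{"wx":0,"wy":0,"wz":0,"dx":-0.037,"dy":0,"dz":0,"hand":0.2},{"wx":0,"wy":0,"wz":0,"dx":-0.038,"dy":0,"dz":0,"hand":0.2},{"wx":0,"wy":0,"wz":0,"dx":-0.039,"dy":0,"dz":0,"hand":0.2}]'
python3 -m pendant '[{"wx":0,"wy":0,"wz":0,"dx":-0.001,"dy":0,"dz":0,"hand":0.2},{"wx":0,"wy":0,"wz":0,"dx":-0.0015,"dy":0,"dz":0,"hand":0.2},{"wx":0,"wy":0,"wz":0,"dx":-0.002,"dy":0,"dz":0,"hand":0.2}]'
```

```text
time: 11.43
tool_pos: [0.4542, -0.2276, -0.0162]
tool_rot: [-0.0, 0.726, 0.688, 0.0]
contact_force: [0.2, 3.4, 2.2]
gripper_width: 0.6
time: 11.68
tool_pos: [0.4541, -0.2296, -0.0162]
tool_rot: [-0.0, 0.726, 0.688, -0.0]
contact_force: [-1.0, 3.0, 1.1]
gripper_width: 0.602
```

```bash
python3 -m pendant '[{"wx":0,"wy":0,"wz":0,"dx":-0.0005,"dy":0,"dz":0,"hand":0.2},{"wx":0,"wy":0,"wz":0,"dx":-0.001,"dy":0,"dz":0,"hand":0.2},{"wx":0,"wy":0,"wz":0,"dx":-0.0015,"dy":0,"dz":0,"hand":0.2}]'
python3 -m pendant '[{"wx":0,"wy":0,"wz":0,"dx":-0.0005,"dy":0,"dz":0,"hand":0.2},{"wx":0,"wy":0,"wz":0,"dx":-0.001,"dy":0,"dz":0,"hand":0.2}]'
python3 - <<'E'
from h import *
p,d=cams.grab_frame('top');W=cloud(p,d);b=(abs(W[...,0]-.44)<.05)&(W[...,1]>-.39)&(W[...,1]<-.30)&(W[...,2]>.015)
S=lambda q:q@np.array([[.9986,-.052],[.052,.9986]]).T-[.6302,-.3444]
q=W[b];s=S(q[:,:2])
for y in np.arange(-24,60,4):
    k=abs(s[:,1]*1e3-y)<2;print(y,k.sum(),np.round(np.median(q[k,2]),3) if k.any() else '')
E
```

```text
time: 11.93
tool_pos: [0.454, -0.23, -0.0162]
tool_rot: [-0.001, 0.726, 0.688, 0.001]
contact_force: [1.1, 8.5, 4.6]
gripper_width: 0.6
time: 12.1
tool_pos: [0.454, -0.23, -0.0162]
tool_rot: [-0.002, 0.726, 0.688, 0.002]
contact_force: [0.5, 13.7, 6.5]
gripper_width: 0.602
-24 0 
-20 15 0.026
-16 36 0.026
-12 37 0.026
-8 35 0.027
-4 35 0.026
0 28 0.031
4 30 0.033
8 33 0.034
12 28 0.033
16 30 0.036
20 29 0.035
24 28 0.036
28 35 0.033
32 33 0.036
36 26 0.034
40 25 0.038
44 34 0.039
48 32 0.036
52 36 0.039
56 23 0.04
```

The case is against the side rail: the force rose to 14 N with no further movement. Next I'll back off, lift, and go round to the near side with the jaws turned 90°.

```bash
python3 -m pendant '[{"wx":0,"wy":0,"wz":0,"dx":0.005,"dy":0,"dz":0,"hand":0.2},{"wx":0,"wy":0,"wz":0,"dx":0.03,"dy":0,"dz":0,"hand":0.2},{"wx":0,"wy":0,"wz":0,"dx":0.035,"dy":0,"dz":-0.03,"hand":0.2},{"wx":0,"wy":0,"wz":0,"dx":0.035,"dy":0,"dz":-0.07,"hand":0.2},{"wx":0,"wy":0,"wz":0,"dx":0.035,"dy":0,"dz":-0.1,"hand":0.2},{"wx":0,"wy":0,"wz":90,"dx":0.02,"dy":-0.03,"dz":-0.1,"hand":0.2},{"wx":0,"wy":0,"wz":90,"dx":0,"dy":-0.06,"dz":-0.1,"hand":0.2},{"wx":0,"wy":0,"wz":90,"dx":-0.02,"dy":-0.09,"dz":-0.1,"hand":0.2},{"wx":0,"wy":0,"wz":90,"dx":-0.05,"dy":-0.11,"dz":-0.1,"hand":0.2},{"wx":0,"wy":0,"wz":90,"dx":-0.073,"dy":-0.11,"dz":-0.1,"hand":0.2},{"wx":0,"wy":0,"wz":90,"dx":-0.073,"dy":-0.11,"dz":-0.1,"hand":0.2},{"wx":0,"wy":0,"wz":90,"dx":-0.073,"dy":-0.11,"dz":-0.1,"hand":0.2},{"wx":0,"wy":0,"wz":90,"dx":-0.073,"dy":-0.11,"dz":-0.1,"hand":0.2},{"wx":0,"wy":0,"wz":90,"dx":-0.073,"dy":-0.11,"dz":-0.1,"hand":0.2},{"wx":0,"wy":0,"wz":90,"dx":-0.073,"dy":-0.11,"dz":-0.1,"hand":0.2},{"wx":0,"wy":0,"wz":90,"dx":-0.073,"dy":-0.11,"dz":-0.1,"hand":0.2},{"wx":0,"wy":0,"wz":90,"dx":-0.073,"dy":-0.11,"dz":-0.1,"hand":0.2},{"wx":0,"wy":0,"wz":90,"dx":-0.073,"dy":-0.11,"dz":-0.1,"hand":0.2},{"wx":0,"wy":0,"wz":90,"dx":-0.073,"dy":-0.11,"dz":-0.1,"hand":0.2},{"wx":0,"wy":0,"wz":90,"dx":-0.073,"dy":-0.11,"dz":-0.1,"hand":0.2}]'
python3 - <<'E'
from h import *
import cv2
from plant import sensors
S=lambda q:np.array([[.9986,-.052],[.052,.9986]])@np.array(q)-[.6302,-.3444]
s=sensors.state();print(S(s['tool_pos'][:2]),np.round(s['joint_pos'],2))
p,d=cams.grab_frame('top');r=measure(p,d,(.34,.56,-.367,-.18));print('top',r[0],r[3])
for b in r[1]:print(np.round(S(b),4))
p,d=cams.grab_frame('side')
cv2.imwrite('pics/s6.png',cv2.resize(p[140:270,220:350,::-1],None,fx=4,fy=4,interpolation=2))
E
```

```text
time: 13.82
tool_pos: [0.34, -0.2996, 0.0838]
tool_rot: [0.001, 1.0, -0.026, -0.0]
contact_force: [-0.2, 0.1, 0.5]
gripper_width: 0.601
[-0.27507681  0.06292311] [-0.89 -0.27  2.12 -0.    1.29  0.74]
top ((0.4276469051837921, -0.30330368876457214), (0.1322452276945114, 0.10009253770112991), 86.99365234375) [ 0.43150871 -0.31208527  0.05855323]
[-0.2375 -0.0023]
[-0.1374 -0.0024]
[-0.1373  0.1299]
[-0.2374  0.1299]
```

View pics/s6.png

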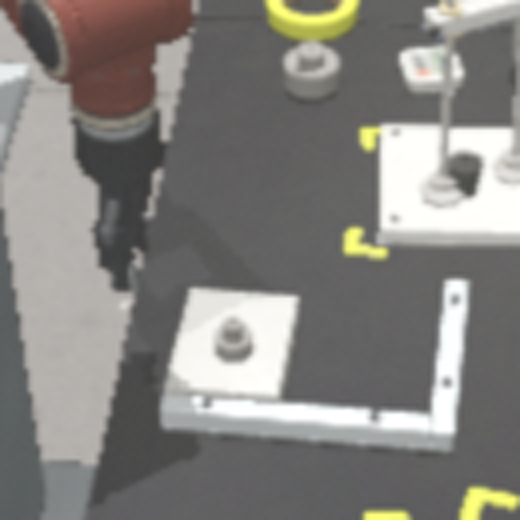

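The case is flush on the side rail (within the ~2 mm measuring error) and square to the stop, with the weight upright. The gripper is behind the near long side. I'll descend and push away from the robot.

```bash
python3 -m pendant '[{"wx":0,"wy":0,"wz":0,"dx":0,"dy":0,"dz":0.03,"hand":0.2},{"wx":0,"wy":0,"wz":0,"dx":0,"dy":0,"dz":0.06,"hand":0.2},{"wx":0,"wy":0,"wz":0,"dx":0,"dy":0,"dz":0.08,"hand":0.2},{"wx":0,"wy":0,"wz":0,"dx":0,"dy":0,"dz":0.092,"hand":0.2},{"wx":0,"wy":0,"wz":0,"dx":0,"dy":0,"dz":0.098,"hand":0.2},{"wx":0,"wy":0,"wz":0,"dx":0,"dy":0,"dz":0.099,"hand":0.2},{"wx":0,"wy":0,"wz":0,"dx":0.008,"dy":0,"dz":0.099,"hand":0.2},{"wx":0,"wy":0,"wz":0,"dx":0.016,"dy":0,"dz":0.099,"hand":0.2},{"wx":0,"wy":0,"wz":0,"dx":0.020,"dy":0,"dz":0.099,"hand":0.2},{"wx":0,"wy":0,"wz":0,"dx":0.022,"dy":0,"dz":0.099,"hand":0.2},{"wx":0,"wy":0,"wz":0,"dx":0.024,"dy":0,"dz":0.099,"hand":0.2},{"wx":0,"wy":0,"wz":0,"dx":0.026,"dy":0,"dz":0.099,"hand":0.2},{"wx":0,"wy":0,"wz":0,"dx":0.028,"dy":0,"dz":0.099,"hand":0.2},{"wx":0,"wy":0,"wz":0,"dx":0.030,"dy":0,"dz":0.099,"hand":0.2},{"wx":0,"wy":0,"wz":0,"dx":0.032,"dy":0,"dz":0.099,"hand":0.2},{"wx":0,"wy":0,"wz":0,"dx":0.035,"dy":0,"dz":0.099,"hand":0.2},{"wx":0,"wy":0,"wz":0,"dx":0.039,"dy":0,"dz":0.099,"hand":0.2},{"wx":0,"wy":0,"wz":0,"dx":0.042,"dy":0,"dz":0.099,"hand":0.2},{"wx":0,"wy":0,"wz":0,"dx":0.044,"dy":0,"dz":0.099,"hand":0.2},{"wx":0,"wy":0,"wz":0,"dx":0.045,"dy":0,"dz":0.099,"hand":0.2}]'
python3 - <<'E'
from h import *
from plant import sensors
S=lambda q:np.array([[.9986,-.052],[.052,.9986]])@np.array(q)-[.6302,-.3444]
print(S(sensors.state()['tool_pos'][:2]))
p,d=cams.grab_frame('top');r=measure(p,d,(.34,.60,-.367,-.18));print(r[0],r[3],S(r[3][:2]))
for b in r[1]:print(np.round(S(b),4))
E
```

```text
time: 15.58
tool_pos: [0.3852, -0.3014, -0.0153]
tool_rot: [-0.0, 1.0, -0.027, -0.0]
contact_force: [-4.2, -0.2, 4.0]
gripper_width: 0.601
[-0.22981529  0.06341336]
((0.44534832239151, -0.3037373125553131), (0.13156700134277344, 0.10000618547201157), 86.91236114501953) [ 0.45132826 -0.31804866  0.05908289] [-0.16296507  0.05026568]
[-0.2198 -0.0014]
[-0.1198 -0.0016]
[-0.1196  0.1299]
[-0.2196  0.1301]
```

```bash
python3 -m pendant '[{"wx":0,"wy":0,"wz":0,"dx":0.002,"dy":0,"dz":0,"hand":0.2},{"wx":0,"wy":0,"wz":0,"dx":0.005,"dy":0,"dz":0,"hand":0.2},{"wx":0,"wy":0,"wz":0,"dx":0.009,"dy":0,"dz":0,"hand":0.2},{"wx":0,"wy":0,"wz":0,"dx":0.014,"dy":0,"dz":0,"hand":0.2},{"wx":0,"wy":0,"wz":0,"dx":0.020,"dy":0,"dz":0,"hand":0.2},{"wx":0,"wy":0,"wz":0,"dx":0.026,"dy":0,"dz":0,"hand":0.2},{"wx":0,"wy":0,"wz":0,"dx":0.032,"dy":0,"dz":0,"hand":0.2},{"wx":0,"wy":0,"wz":0,"dx":0.038,"dy":0,"dz":0,"hand":0.2},{"wx":0,"wy":0,"wz":0,"dx":0.044,"dy":0,"dz":0,"hand":0.2},{"wx":0,"wy":0,"wz":0,"dx":0.050,"dy":0,"dz":0,"hand":0.2},{"wx":0,"wy":0,"wz":0,"dx":0.056,"dy":0,"dz":0,"hand":0.2},{"wx":0,"wy":0,"wz":0,"dx":0.062,"dy":0,"dz":0,"hand":0.2},{"wx":0,"wy":0,"wz":0,"dx":0.068,"dy":0,"dz":0,"hand":0.2},{"wx":0,"wy":0,"wz":0,"dx":0.074,"dy":0,"dz":0,"hand":0.2},{"wx":0,"wy":0,"wz":0,"dx":0.080,"dy":0,"dz":0,"hand":0.2},{"wx":0,"wy":0,"wz":0,"dx":0.086,"dy":0,"dz":0,"hand":0.2},{"wx":0,"wy":0,"wz":0,"dx":0.092,"dy":0,"dz":0,"hand":0.2},{"wx":0,"wy":0,"wz":0,"dx":0.097,"dy":0,"dz":0,"hand":0.2},{"wx":0,"wy":0,"wz":0,"dx":0.101,"dy":0,"dz":0,"hand":0.2},{"wx":0,"wy":0,"wz":0,"dx":0.103,"dy":0,"dz":0,"hand":0.2}]'
python3 - <<'E'
from h import *
from plant import sensors
S=lambda q:np.array([[.9986,-.052],[.052,.9986]])@np.array(q)-[.6302,-.3444]
print(S(sensors.state()['tool_pos'][:2]))
p,d=cams.grab_frame('top');r=measure(p,d,(.34,.60,-.367,-.18));print(r[0],r[3],S(r[3][:2]))
for b in r[1]:print(np.round(S(b),4))
E
```

```text
time: 17.3
tool_pos: [0.4883, -0.3065, -0.0154]
tool_rot: [-0.001, 1.0, -0.027, -0.001]
contact_force: [-7.6, 2.2, 5.3]
gripper_width: 0.601
[-0.12662262  0.06371696]
((0.5541855692863464, -0.30434906482696533), (0.12517045438289642, 0.09148281067609787), 89.94576263427734) [ 0.5562599  -0.32589251  0.05805845] [-0.05777245  0.04788926]
[-0.1034  0.0045]
[-0.0121  0.0091]
[-0.0185  0.1341]
[-0.1098  0.1295]
```

```bash
python3 -m pendant '[{"wx":0,"wy":0,"wz":0,"dx":0.002,"dy":0,"dz":0,"hand":0.2},{"wx":0,"wy":0,"wz":0,"dx":0.004,"dy":0,"dz":0,"hand":0.2},{"wx":0,"wy":0,"wz":0,"dx":0.006,"dy":0,"dz":0,"hand":0.2},{"wx":0,"wy":0,"wz":0,"dx":0.008,"dy":0,"dz":0,"hand":0.2},{"wx":0,"wy":0,"wz":0,"dx":0.0095,"dy":0,"dz":0,"hand":0.2},{"wx":0,"wy":0,"wz":0,"dx":0.011,"dy":0,"dz":0,"hand":0.2},{"wx":0,"wy":0,"wz":0,"dx":0.012,"dy":0,"dz":0,"hand":0.2},{"wx":0,"wy":0,"wz":0,"dx":0.013,"dy":0,"dz":0,"hand":0.2}]'
python3 -m pendant '[{"wx":0,"wy":0,"wz":0,"dx":0.0007,"dy":0,"dz":0,"hand":0.2},{"wx":0,"wy":0,"wz":0,"dx":0.0014,"dy":0,"dz":0,"hand":0.2},{"wx":0,"wy":0,"wz":0,"dx":0.002,"dy":0,"dz":0,"hand":0.2}]'
```

```text
time: 18.02
tool_pos: [0.5005, -0.3071, -0.0154]
tool_rot: [-0.001, 1.0, -0.027, -0.001]
contact_force: [-6.0, 3.0, 4.0]
gripper_width: 0.596
time: 18.27
tool_pos: [0.5025, -0.3072, -0.0154]
tool_rot: [-0.001, 1.0, -0.027, -0.001]
contact_force: [-6.1, 3.0, 4.0]
gripper_width: 0.597
```

```bash
python3 -m pendant '[{"wx":0,"wy":0,"wz":0,"dx":0.0007,"dy":0,"dz":0,"hand":0.2},{"wx":0,"wy":0,"wz":0,"dx":0.0014,"dy":0,"dz":0,"hand":0.2},{"wx":0,"wy":0,"wz":0,"dx":0.002,"dy":0,"dz":0,"hand":0.2}]'
python3 -m pendant '[{"wx":0,"wy":0,"wz":0,"dx":0.0005,"dy":0,"dz":0,"hand":0.2},{"wx":0,"wy":0,"wz":0,"dx":0.001,"dy":0,"dz":0,"hand":0.2}]'
```

```text
time: 18.52
tool_pos: [0.5045, -0.3073, -0.0155]
tool_rot: [-0.001, 1.0, -0.027, -0.001]
contact_force: [-6.3, 2.5, 4.2]
gripper_width: 0.603
time: 18.68
tool_pos: [0.5053, -0.3074, -0.0154]
tool_rot: [-0.001, 1.0, -0.027, -0.001]
contact_force: [-8.2, 2.7, 5.5]
gripper_width: 0.6
```

```bash
python3 -m pendant '[{"wx":0,"wy":0,"wz":0,"dx":0.0005,"dy":0,"dz":0,"hand":0.2},{"wx":0,"wy":0,"wz":0,"dx":0.001,"dy":0,"dz":0,"hand":0.2}]'
python3 -m pendant '[{"wx":0,"wy":0,"wz":0,"dx":0.0005,"dy":0,"dz":0,"hand":0.2},{"wx":0,"wy":0,"wz":0,"dx":0.0007,"dy":0,"dz":0,"hand":0.2}]'
python3 - <<'E'
from h import *
S=lambda q:q@np.array([[.9986,-.052],[.052,.9986]]).T-[.6302,-.3444]
p,d=cams.grab_frame('top');W=cloud(p,d);s=S(W[...,:2]);Z=W[...,2]
m=(s[...,0]>-.13)&(s[...,0]<-.002)&(s[...,1]>.001)&(s[...,1]<.16)&(Z>.026)&(Z<.045)
r=cv2.minAreaRect(s[m].astype(np.float32));print(r,cv2.boxPoints(r))
for y in(.02,.06,.1,.12):
    for x in np.arange(-.012,.013,.004):
        k=(abs(s[...,1]-y)<.012)&(abs(s[...,0]-x)<.002);print(round(x,3),np.round(np.median(Z[k]),3),int(np.median(p[k].min(-1))),end=' | ')
    print()
E
```

```text
time: 18.85
tool_pos: [0.5052, -0.3074, -0.0154]
tool_rot: [-0.001, 1.0, -0.027, -0.003]
contact_force: [-13.1, 2.8, 8.9]
gripper_width: 0.601
time: 19.02
tool_pos: [0.5052, -0.3074, -0.0154]
tool_rot: [-0.001, 1.0, -0.026, -0.003]
contact_force: [-15.1, 3.8, 9.6]
gripper_width: 0.602
((-0.04584658890962601, 0.06649807095527649), (0.08844957500696182, 0.13141515851020813), 2.488471269607544) [[-0.09288259  0.13022353]
 [-0.08717676 -0.00106772]
 [ 0.00118941  0.00277261]
 [-0.00451642  0.13406385]]
-0.012 0.034 201 | -0.008 0.036 200 | -0.004 0.034 199 | 0.0 0.028 209 | 0.004 0.025 222 | 0.008 0.023 224 | 0.012 0.022 224 | 
-0.012 0.035 202 | -0.008 0.034 202 | -0.004 0.034 200 | 0.0 0.037 211 | 0.004 0.027 226 | 0.008 0.027 225 | 0.012 0.025 228 | 
-0.012 0.035 207 | -0.008 0.036 207 | -0.004 0.038 196 | 0.0 0.035 208 | 0.004 0.024 227 | 0.008 0.024 225 | 0.012 0.026 225 | 
-0.012 0.033 208 | -0.008 0.034 207 | -0.004 0.034 201 | 0.0 0.034 215 | 0.004 0.026 227 | 0.008 0.024 225 | 0.012 0.027 229 |
```

The back rail is reached (15 N, no further movement). I'll back off, lift clear and check both gaps.

```bash
python3 -m pendant '[{"wx":0,"wy":0,"wz":0,"dx":-0.004,"dy":0,"dz":0,"hand":0.2},{"wx":0,"wy":0,"wz":0,"dx":-0.02,"dy":0,"dz":0,"hand":0.2},{"wx":0,"wy":0,"wz":0,"dx":-0.05,"dy":0,"dz":0,"hand":0.2},{"wx":0,"wy":0,"wz":0,"dx":-0.08,"dy":0,"dz":-0.03,"hand":0.2},{"wx":0,"wy":0,"wz":0,"dx":-0.1,"dy":0,"dz":-0.07,"hand":0.2},{"wx":0,"wy":0,"wz":0,"dx":-0.1,"dy":-0.0,"dz":-0.11,"hand":0.2},{"wx":0,"wy":0,"wz":0,"dx":-0.1,"dy":0,"dz":-0.12,"hand":0.2},{"wx":0,"wy":0,"wz":0,"dx":-0.1,"dy":0,"dz":-0.12,"hand":0.2}]'
python3 - <<'E'
from h import *
S=lambda q:q@np.array([[.9986,-.052],[.052,.9986]]).T-[.6302,-.3444]
p,d=cams.grab_frame('top');W=cloud(p,d);s=S(W[...,:2]);Z=W[...,2];b=p.min(-1)
a=cv2.resize(p[170:235,320:395,::-1],None,fx=8,fy=8,interpolation=2);cv2.imwrite('pics/t2.png',a)
for n,ax,o in(('side',1,0),('back',0,1)):
  for c in((-.09,-.07,-.03,-.01) if n=='side' else(.01,.04,.09,.12)):
    print(n,c,end=': ')
    for x in np.arange(-.008,.013,.002)*(1 if n=='side' else -1):
        k=(abs(s[...,o]-c)<.01)&(abs(s[...,ax]-x)<.0015);print(round(x*1e3),int(np.median(b[k])) if k.any() else '-',int(np.median(Z[k])*1e3) if k.any() else '-',end=' | ')
    print()
m=(s[...,0]>-.13)&(s[...,0]<-.002)&(s[...,1]>.002)&(s[...,1]<.16)&(Z>.02)
r=cv2.minAreaRect(s[m].astype(np.float32));print(np.round(cv2.boxPoints(r),4))
w=m&(Z>.052);print('weight',s[w].mean(0),Z[w].max())
E
```

```text
time: 19.73
tool_pos: [0.4115, -0.306, 0.111]
tool_rot: [0.004, 1.0, -0.027, 0.005]
contact_force: [0.1, 0.4, -0.5]
gripper_width: 0.599
side -0.09: -8 225 23 | -6 225 23 | -4 224 25 | -2 215 27 | 0 210 32 | 2 197 35 | 4 197 37 | 6 200 34 | 8 201 34 | 10 201 35 | 12 203 34 | 
side -0.07: -8 228 25 | -6 228 30 | -4 215 26 | -2 178 24 | 0 178 26 | 2 199 33 | 4 202 35 | 6 201 31 | 8 201 31 | 10 202 33 | 12 204 31 | 
side -0.03: -8 228 26 | -6 211 25 | -4 210 29 | -2 173 23 | 0 205 29 | 2 205 36 | 4 204 34 | 6 202 36 | 8 203 35 | 10 203 34 | 12 203 30 | 
side -0.01: -8 227 22 | -6 211 25 | -4 210 27 | -2 172 23 | 0 167 29 | 2 203 33 | 4 203 33 | 6 201 29 | 8 203 32 | 10 201 31 | 12 202 32 | 
back 0.01: 8 224 29 | 6 225 26 | 4 225 28 | 2 221 28 | 0 209 29 | -2 210 33 | -4 200 32 | -6 199 32 | -8 202 34 | -10 202 32 | -12 203 31 | 
back 0.04: 8 186 25 | 6 82 32 | 4 212 30 | 2 212 30 | 0 211 32 | -2 194 33 | -4 193 34 | -6 201 35 | -8 202 34 | -10 202 34 | -12 202 34 | 
back 0.09: 8 225 21 | 6 228 22 | 4 228 25 | 2 210 30 | 0 210 33 | -2 199 35 | -4 200 35 | -6 206 32 | -8 206 33 | -10 206 35 | -12 206 31 | 
back 0.12: 8 225 23 | 6 225 23 | 4 227 27 | 2 227 29 | 0 218 36 | -2 218 38 | -4 206 35 | -6 206 38 | -8 207 36 | -10 208 35 | -12 208 35 | 
[[-0.0997  0.1303]
 [-0.0994  0.0019]
 [-0.002   0.0021]
 [-0.0022  0.1305]]
weight [-0.04782741  0.05520924] 0.07629520855530014
```

View pics/t2.png

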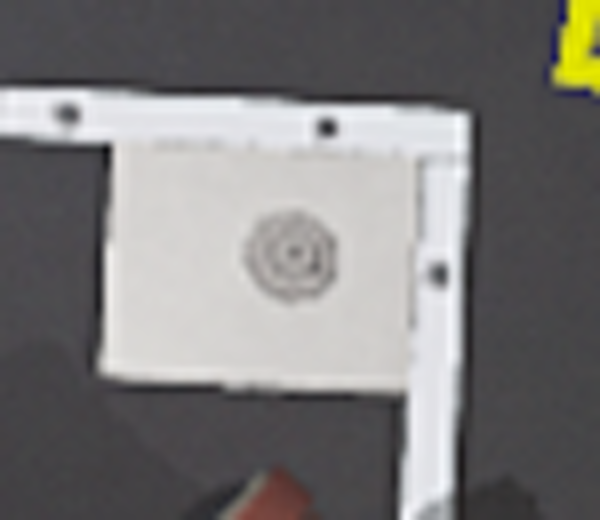

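The top view shows the lid flush with the back rail (about row 148 in the crop). On the side rail there's a faint dark line along the far half (col 418), possibly a gap of up to about 1 mm. There's time for one gentle press from the left.

```bash
python3 -m pendant '[{"wx":0,"wy":0,"wz":-90,"dx":0,"dy":-0.04,"dz":0,"hand":0},{"wx":0,"wy":0,"wz":-90,"dx":0,"dy":-0.08,"dz":0,"hand":0},{"wx":0,"wy":0,"wz":-90,"dx":0.02,"dy":-0.108,"dz":0,"hand":0},{"wx":0,"wy":0,"wz":-90,"dx":0.05,"dy":-0.108,"dz":0,"hand":0},{"wx":0,"wy":0,"wz":-90,"dx":0.08,"dy":-0.108,"dz":0,"hand":0},{"wx":0,"wy":0,"wz":-90,"dx":0.11,"dy":-0.108,"dz":0,"hand":0},{"wx":0,"wy":0,"wz":-90,"dx":0.14,"dy":-0.108,"dz":0,"hand":0},{"wx":0,"wy":0,"wz":-90,"dx":0.152,"dy":-0.108,"dz":0,"hand":0},{"wx":0,"wy":0,"wz":-90,"dx":0.152,"dy":-0.108,"dz":0,"hand":0},{"wx":0,"wy":0,"wz":-90,"dx":0.152,"dy":-0.108,"dz":0,"hand":0},{"wx":0,"wy":0,"wz":-90,"dx":0.152,"dy":-0.108,"dz":0,"hand":0},{"wx":0,"wy":0,"wz":-90,"dx":0.152,"dy":-0.108,"dz":0,"hand":0},{"wx":0,"wy":0,"wz":-90,"dx":0.152,"dy":-0.108,"dz":0,"hand":0},{"wx":0,"wy":0,"wz":-90,"dx":0.152,"dy":-0.108,"dz":0,"hand":0},{"wx":0,"wy":0,"wz":-90,"dx":0.152,"dy":-0.108,"dz":0,"hand":0},{"wx":0,"wy":0,"wz":-90,"dx":0.152,"dy":-0.108,"dz":0,"hand":0}]'
python3 - <<'E'
from plant import sensors
import numpy as np
S=lambda q:np.array([[.9986,-.052],[.052,.9986]])@np.array(q)-[.6302,-.3444]
print(S(sensors.state()['tool_pos'][:2]))
E
```

```text
time: 21.12
tool_pos: [0.5652, -0.2026, 0.1034]
tool_rot: [-0.001, 0.726, 0.687, -0.0]
contact_force: [-1.0, 0.5, -0.0]
gripper_width: 0.502
[-0.05528387  0.17143587]
```

```bash
python3 -m pendant '[{"wx":0,"wy":0,"wz":0,"dx":0,"dy":0.003,"dz":0.03,"hand":0},{"wx":0,"wy":0,"wz":0,"dx":0,"dy":0.003,"dz":0.06,"hand":0},{"wx":0,"wy":0,"wz":0,"dx":0,"dy":0.003,"dz":0.09,"hand":0},{"wx":0,"wy":0,"wz":0,"dx":0,"dy":0.003,"dz":0.108,"hand":0},{"wx":0,"wy":0,"wz":0,"dx":0,"dy":0.003,"dz":0.116,"hand":0},{"wx":0,"wy":0,"wz":0,"dx":0,"dy":0.003,"dz":0.119,"hand":0},{"wx":0,"wy":0,"wz":0,"dx":-0.006,"dy":0.003,"dz":0.119,"hand":0},{"wx":0,"wy":0,"wz":0,"dx":-0.014,"dy":0.003,"dz":0.119,"hand":0},{"wx":0,"wy":0,"wz":0,"dx":-0.021,"dy":0.003,"dz":0.119,"hand":0},{"wx":0,"wy":0,"wz":0,"dx":-0.025,"dy":0.003,"dz":0.119,"hand":0},{"wx":0,"wy":0,"wz":0,"dx":-0.027,"dy":0.003,"dz":0.119,"hand":0},{"wx":0,"wy":0,"wz":0,"dx":-0.029,"dy":0.003,"dz":0.119,"hand":0},{"wx":0,"wy":0,"wz":0,"dx":-0.030,"dy":0.003,"dz":0.119,"hand":0},{"wx":0,"wy":0,"wz":0,"dx":-0.031,"dy":0.003,"dz":0.119,"hand":0}]'
python3 -m pendant '[{"wx":0,"wy":0,"wz":0,"dx":-0.0005,"dy":0,"dz":0,"hand":0},{"wx":0,"wy":0,"wz":0,"dx":-0.001,"dy":0,"dz":0,"hand":0}]'
python3 -m pendant '[{"wx":0,"wy":0,"wz":0,"dx":-0.0005,"dy":0,"dz":0,"hand":0},{"wx":0,"wy":0,"wz":0,"dx":-0.001,"dy":0,"dz":0,"hand":0}]'
```

```text
time: 22.28
tool_pos: [0.5667, -0.2342, -0.0141]
tool_rot: [0.0, 0.726, 0.688, 0.0]
contact_force: [0.7, -0.1, 0.1]
gripper_width: 0.497
time: 22.45
tool_pos: [0.5666, -0.235, -0.0143]
tool_rot: [-0.0, 0.726, 0.688, -0.0]
contact_force: [-0.3, 0.1, -0.1]
gripper_width: 0.501
time: 22.62
tool_pos: [0.5666, -0.2353, -0.0143]
tool_rot: [-0.001, 0.726, 0.688, 0.0]
contact_force: [0.0, 4.6, 0.8]
gripper_width: 0.501
```

```bash
python3 -m pendant '[{"wx":0,"wy":0,"wz":0,"dx":-0.0005,"dy":0,"dz":0,"hand":0},{"wx":0,"wy":0,"wz":0,"dx":-0.001,"dy":0,"dz":0,"hand":0}]'
python3 -m pendant '[{"wx":0,"wy":0,"wz":0,"dx":-0.0005,"dy":0,"dz":0,"hand":0},{"wx":0,"wy":0,"wz":0,"dx":-0.001,"dy":0,"dz":0,"hand":0}]'
```

```text
time: 22.78
tool_pos: [0.5666, -0.2353, -0.0143]
tool_rot: [-0.001, 0.726, 0.688, 0.001]
contact_force: [0.4, 7.7, 2.7]
gripper_width: 0.501
time: 22.95
tool_pos: [0.5665, -0.2353, -0.0143]
tool_rot: [-0.002, 0.726, 0.688, 0.002]
contact_force: [-0.5, 11.7, 4.4]
gripper_width: 0.505
```

The case barely moved (0.3 mm or less) before the force rose, so it was already seated. I'll retreat and do a final check.

```bash
python3 -m pendant '[{"wx":0,"wy":0,"wz":0,"dx":0.004,"dy":0,"dz":0,"hand":0},{"wx":0,"wy":0,"wz":0,"dx":0.015,"dy":0,"dz":0,"hand":0},{"wx":0,"wy":0,"wz":0,"dx":0.03,"dy":0,"dz":0,"hand":0},{"wx":0,"wy":0,"wz":0,"dx":0.034,"dy":0,"dz":-0.03,"hand":0},{"wx":0,"wy":0,"wz":0,"dx":0.034,"dy":0,"dz":-0.07,"hand":0},{"wx":0,"wy":0,"wz":0,"dx":0.034,"dy":0,"dz":-0.11,"hand":0},{"wx":0,"wy":0,"wz":0,"dx":0.034,"dy":-0.04,"dz":-0.13,"hand":0},{"wx":0,"wy":0,"wz":0,"dx":0.034,"dy":-0.08,"dz":-0.14,"hand":0},{"wx":0,"wy":0,"wz":0,"dx":0.034,"dy":-0.12,"dz":-0.14,"hand":0},{"wx":0,"wy":0,"wz":0,"dx":0.034,"dy":-0.15,"dz":-0.14,"hand":0},{"wx":0,"wy":0,"wz":0,"dx":0.034,"dy":-0.15,"dz":-0.14,"hand":0},{"wx":0,"wy":0,"wz":0,"dx":0.034,"dy":-0.15,"dz":-0.14,"hand":0}]'
python3 - <<'E'
from h import *
S=lambda q:q@np.array([[.9986,-.052],[.052,.9986]]).T-[.6302,-.3444]
p,d=cams.grab_frame('top');W=cloud(p,d);s=S(W[...,:2]);Z=W[...,2]
m=(s[...,0]>-.13)&(s[...,0]<-.002)&(s[...,1]>.002)&(s[...,1]<.16)&(Z>.02)
r=cv2.minAreaRect(s[m].astype(np.float32));print(np.round(cv2.boxPoints(r),4))
w=m&(Z>.052);print('weight',s[w].mean(0),Z[w].max())
q,_=cams.grab_frame('side')
a=cv2.resize(p[150:265,205:430,::-1],None,fx=3,fy=3,interpolation=2);b=cv2.resize(q[165:260,240:360,::-1],None,fx=2.5,fy=2.5,interpolation=2)
o=np.zeros((a.shape[0]+b.shape[0],a.shape[1],3),np.uint8);o[:a.shape[0]]=a;o[a.shape[0]:,:b.shape[1]]=b;cv2.imwrite('pics/f.png',o)
E
```

```text
time: 23.95
tool_pos: [0.4175, -0.1953, 0.1255]
tool_rot: [0.0, 0.726, 0.688, 0.0]
contact_force: [0.7, 0.4, 0.4]
gripper_width: 0.497
[[-0.0997  0.0021]
 [-0.0021  0.002 ]
 [-0.0021  0.1304]
 [-0.0996  0.1304]]
weight [-0.04745868  0.0540565 ] 0.07542781234776008
```

View pics/f.png

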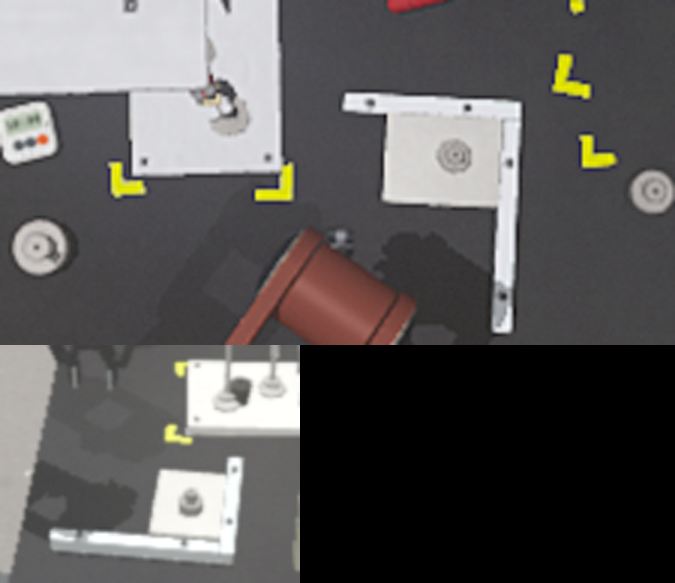

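The case sits square in the corner with the weight upright. The timer and the large and middle weights are where they were, and the robot is clear of everything.

```bash
python3 -c "
from plant import job;print(job.job_done())"
```

```text
the job is handed in; nothing more can be done
None
```

I pushed the case right onto the side rail, then away from the robot along it into the back rail. A last gentle press from the left finished it, and I handed the job in at about 24 s.

**Last checks:**
- **Seating:** both rails stopped the case, with the push force rising to about 15 N at the back rail and 12–14 N at the side rail. The final press moved it 0.3 mm or less. By camera it is square to the stop, with its left and near edges within about 2–3 mm of the home position. That is close to the measuring error.
- **Weight and bystanders:** the small weight is upright on the lid. It is about 11 mm right of the lid's centre, and it started off-centre too. The large weight, middle weight and timer look unmoved. I did not check the cup and tape at the end, but the arm went nowhere near them while low.

**What disagreed:**
- **Tool height reading:** it was about 27 mm lower than where the camera showed the fingertips. My first push therefore passed just above the lid without touching the case. I corrected for this from the camera depth.
- **Faint line at the side rail:** after the back-rail push I saw a thin dark line along the far half of that edge, which is why I did the extra press. I took it for shading; the final image was too coarse to confirm that.

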